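# Turn the spice carousel to the marked jar and hold it

## Task

Grip the square knob on top of the spice carousel and gently turn it until the jar with the wooden ball on its cap stands right behind the front pointer. The carousel is sprung and swings back if let go, so finish while still gripping the knob, holding the turntable still there so that I can take the jar out. Do not touch the jars or move anything else.

Things in the scene. Friction and masses are not known exactly. Their poses are not given: they have to be found in the camera images.
- carousel: fixed round wooden foot plate of the spice carousel, 230 mm across, 12 mm thick, on the worktop and not sliding. Origin: centre of its underside, on the vertical axis of the turntable; z up. Its -x axis points through the front pointer, a thin upright wooden pin with a ball on top (55 mm tall), which stands 134 mm from the axis on a short tongue and marks the front; it faces roughly to the robot
- turntable (a joint): turntable angle about the upright axis through the carousel's origin, rad, anticlockwise from above positive, -1.75 to 1.75. Starts at 0, its parked angle, to which a weak spring (0.06 N m per rad, little friction) swings it back when let go. When parked a plain jar is at the pointer and the marked jar 40 or 80 degrees to either side of it: one grasp is enough. Disc 230 mm wide, top at z 30 mm
- knob (a point): centre of the square wooden knob on top of the turntable's centre column, turning with the turntable: 36 x 36 mm across the flats, 46 mm tall, from 185 to 231 mm above the worktop, this point at 208 mm. Its x and y axes are square to the flats and parallel to the carousel's when parked. Column below it 20 mm thick; jar caps near it reach to 135 mm and the wooden ball to 174 mm, 70 mm or more from the axis
- jar_marked: the marked spice jar: round, 41 mm wide, 105 mm tall, white screw cap with a wooden ball (36 mm across, top 144 mm above the jar's underside) on it; the only jar with one. Loose in a pocket (44 mm wide, 40 mm deep) of the turntable. Origin: centre of its underside, 30 mm above the worktop, 90 mm from the carousel's axis; its yaw has no meaning
- jar_a: plain spice jar like the marked one but without a ball, standing loose in a pocket of the carousel; origin at the centre of its underside. Do not touch it
- jar_b: plain spice jar like the marked one but without a ball, standing loose in a pocket of the carousel; origin at the centre of its underside. Do not touch it
- jar_c: plain spice jar like the marked one but without a ball, standing loose in a pocket of the carousel; origin at the centre of its underside. Do not touch it
- jar_d: plain spice jar like the marked one but without a ball, standing loose in a pocket of the carousel; origin at the centre of its underside. Do not touch it
- jar_e: plain spice jar like the marked one but without a ball, standing loose in a pocket of the carousel; origin at the centre of its underside. Do not touch it
- mug: mug standing to the right of the carousel, 94 mm tall, leave alone; origin at the underside
- lemon: lemon lying to the right, 56 mm tall, leave alone; origin at the underside
- tin: food tin standing to the left, 110 mm tall, leave alone; origin at the underside
- onion: onion to the left, 82 mm tall, leave alone; origin at the underside
- jar_spare: plain spice jar standing on the worktop to the right, 105 mm tall, leave alone; origin at the underside
Mind the look-alikes: they are no part of the job. Leave any turquoise look-alike of the jar_c alone.

How it is judged:
At the end, for the whole second after the job is handed in: The marked jar is behind the pointer (within 12 mm sideways of the line from axis to pointer); the fingers grip the knob (over 2 N, grasp point within 40 mm of its centre), the turntable is still (under 0.08 rad/s) and all six jars stand upright (within 0.17 rad) in their pockets (y of jar_marked in the frame of carousel between -0.012 and 0.012 m and x of jar_marked in the frame of carousel below -0.075 m and contact force between the fingers and carousel above 2 N and distance between the grasp point and knob below 0.04 m and velocity of joint turntable between -0.08 and 0.08 rad/s and angle between each of jar_marked, jar_a, jar_b, jar_c, jar_d, jar_e's own z axis and vertical below 0.17 rad and height (world z) of each of jar_marked, jar_a, jar_b, jar_c, jar_d, jar_e below 0.036 m and horizontal distance between each of jar_marked, jar_a, jar_b, jar_c, jar_d, jar_e and carousel below 0.1 m); the arm keeps its last pose, push and grip.
It fails at once if the robot pushes on a jar in the carousel (contact force between any of the fingers, the arm and jar_marked above 2 N or contact force between any of the fingers, the arm and jar_a above 2 N or contact force between any of the fingers, the arm and jar_b above 2 N or contact force between any of the fingers, the arm and jar_c above 2 N or contact force between any of the fingers, the arm and jar_d above 2 N or contact force between any of the fingers, the arm and jar_e above 2 N).
It fails at once if the turntable is flung round or let go to spin back (faster than 5 rad/s) (velocity of joint turntable above 5 rad/s or velocity of joint turntable below -5 rad/s).
It fails at once if a jar tips or leaves its pocket (angle between any of jar_marked, jar_a, jar_b, jar_c, jar_d, jar_e's own z axis and vertical above 0.35 rad or height (world z) of any of jar_marked, jar_a, jar_b, jar_c, jar_d, jar_e above 0.05 m).
It fails at once if a thing standing beside the carousel is shoved (over 30 mm) (distance of any of mug, lemon, tin, onion, jar_spare from where it was at the start of the episode above 0.03 m).
It also fails if it takes over 35 s, if anything falls off the work surface, if the arm or the gripper's body presses on something with over 40 N, if the wrist force passes 120 N, or if a joint passes its speed limit or range.

## Robot

A 7-joint arm with a two-finger parallel gripper is mounted at the origin on a cart in front of the work surface, level with it; the furniture and walls round the work are solid. World frame = base frame: x ahead of the robot, y to its left, z up, the work surface at z = 0. Lengths are in m, angles in rad, forces in N, time in s.
With the tool pointing down it reaches from about 0.425 to 0.95 m from the base axis. Payload 4.7 kg.
Tool frame: the origin (TCP) lies on the centre line of the jaws, within the pads' length; the fingertips stand 17 mm ahead of it and the grasp point (between the pads) lies 2 mm behind it; x points along the fingers, z is the direction in which the jaws open and shut, and the axes are right-handed (so a half turn about x gives the same grasp; the last joint's range is limited). The gripper opens to 87 mm and grips with 3 to 60 N. Pads are 19 mm wide; open, the fingers measure 117 mm over their backs; the gripper's body (75 mm by 190 mm) begins 51 mm behind the grasp point.
Start: joints at [1.25, 0.469, -0.049, 1.532, 0.024, 1.141, -0.082], TCP at [0.194, -0.646, 0.24] pointing down, gripper open.
Joint ranges: [-2.59, 2.59], [-0.33, 1.99], [-1.39, 1.29], [0.1, 2.45], [-1.04, 4.18], [0.21, 1.99], [-2.66, 2.66]. Speed limits (rad/s): [2.57, 2.57, 3.14, 3.14, 3.14, 3.14, 3.14].

## Interface

Orientations are given as a unit quaternion [w, x, y, z].
In Python, from plant import readout, eyes, env gives the robot as it stands.
- The arm moves only by the tool servo_tool, never from a script. Its argument "targets" is a list of rows, each an object with "xyz": the shift along the world's x, y, z in mm, a list of three; "turn": the turn, a rotation vector about the world's x, y, z in degrees, a list of three; "jaw": the closure in counts, from 0 (fully open) to 255 (shut). A call has 1 to 20 rows; each row shifts and turns the commanded pose from where the row before left it; what a row does not reach is not made up. A row lasts 1/10 s, in which the tool goes at most 50 mm and 8.59 degrees, less where a joint would pass 70% of its speed; a pose out of reach is approached as far as the arm can. A call with a gripper value outside its range is refused whole. The fingers move at their own pace and stop on an object; "grip_force" is the grip in N (left out, the last holds). Time passes only in rows, so rows that do not move let the fingers close. It gives the time, the measured TCP pose, the force and the opening at its end, in the units of the state.
- readout.get_state(): the state, without advancing time (a new reading comes with each control period).
- eyes.get_image(name): name is "scene" or "top" or "wrist"; returns a dict with "frame" (420x560x3 uint8, red, green, blue), "depth" (420x560 float32, m along the optical axis (not along the pixel's ray), 0 where there is no reading), "fx", "fy", "cx", "cy" (pixels), "T" (4x4, takes a point from camera to world coordinates). Camera axes: x right, y up, looking along -z (the intrinsics and any distortion apply to the point x, -y, -z); pixel columns grow to the right and rows downward; lengths in m; the calibration is good to about 2 mm. A picture is of the moment at which its call begins.
- env.sign_off(): hands the job in, once; it reports no verdict.
The state is a dict: "t": time; "joint_pos": joint angles; "dq": joint speeds; "effort": joint torques, N m; "position": TCP position; "tool_rot": TCP orientation; "contact_force": force on the tool from outside, world axes, zero at the start; "wrist_torque": the same for the moment, N m; "width": finger opening in m.
Only numpy, scipy, OpenCV 4.12 (cv2) and the standard library are available. Lean on these libraries where they do the work, as an engineer would, in place of code of your own. Each camera call takes 0.05 s, during which the arm holds its last target.

## Working session

There is one attempt and no reset: what is moved stays moved. The work goes in short steps, Python scripts to look and compute and a tool call to move; the robot and the scene stay as the last step left them, time stands still between calls to the robot, and variables do not carry over. Pictures are saved under pics/ and viewed, and the job is handed in when it is done.

Besides the shell and the picture viewer there is one more tool, called after ">>>" as name(argument=value, ...) on one line, values as JSON. servo_tool: Moves the arm, as the interface text tells. Its arguments: {"type":"object","properties":{"targets":{"type":"array"},"grip_force":{"type":"number"}},"required":["targets"]}

```bash
mkdir -p pics
python3 - <<'E'
from plant import readout, eyes, env
import cv2, numpy as np
s=readout.get_state()
for k,v in s.items(): print(k,np.round(v,3))
for n in("scene","top"):
    d=eyes.get_image(n); cv2.imwrite(f"pics/{n}0.png",d["frame"][:,:,::-1]); np.savez(f"{n}0.npz",**d)
    print(n,d["fx"],d["fy"],d["cx"],d["cy"],d.keys()); print(np.round(d["T"],3))
E
```

```text
t 0.0
joint_pos [ 1.25   0.469 -0.049  1.534  0.024  1.141 -0.082]
dq [-0.001 -0.001 -0.002  0.001  0.001  0.001 -0.   ]
effort [-0.0000e+00 -5.0797e+01 -8.1000e-02 -2.3616e+01 -6.1000e-02  3.8000e-02
  0.0000e+00]
position [ 0.194 -0.646  0.238]
tool_rot [ 0.567  0.422  0.568 -0.422]
contact_force [-0.007  0.441 -0.021]
wrist_torque [ 0.019  0.041 -0.012]
width 0.087
scene 423.77099215720756 423.77099215720756 276.9081895128051 211.02802156354275 dict_keys(['frame', 'depth', 'fx', 'fy', 'cx', 'cy', 'T'])
[[-0.672  0.422 -0.609 -0.299]
 [-0.741 -0.376  0.556  0.646]
 [ 0.006  0.825  0.565  0.872]
 [ 0.     0.     0.     1.   ]]
top 396.92594050407 396.92594050407 280.6210152746952 210.89650112435618 dict_keys(['frame', 'depth', 'fx', 'fy', 'cx', 'cy', 'T'])
[[ 2.200e-02  9.980e-01 -6.100e-02  3.440e-01]
 [-1.000e+00  2.200e-02 -1.000e-03 -5.000e-02]
 [ 0.000e+00  6.100e-02  9.980e-01  1.626e+00]
 [ 0.000e+00  0.000e+00  0.000e+00  1.000e+00]]
```

View pics/scene0.png

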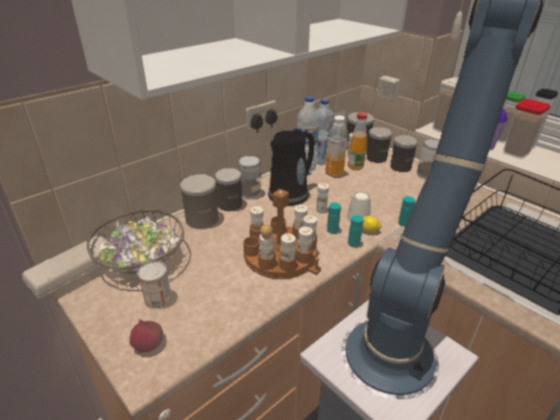

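View pics/top0.png

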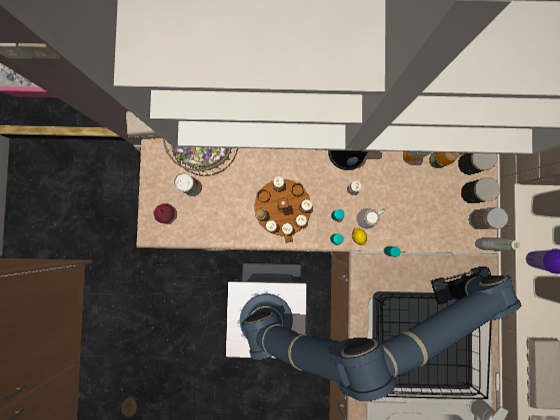

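```bash
cat > h.py <<'E'
import numpy as np,cv2
def ray(d,u,v,z):
    T=d["T"]; r=T[:3,:3]@np.array([(u-d["cx"])/d["fx"],-(v-d["cy"])/d["fy"],-1.]); o=T[:3,3]
    return o+r*(z-o[2])/r[2]
def cloud(d):
    v,u=np.mgrid[:420,:560]; z=d["depth"]
    P=np.stack([(u-d["cx"])/d["fx"]*z,-(v-d["cy"])/d["fy"]*z,-z],-1)
    return P@d["T"][:3,:3].T+d["T"][:3,3]
def proj(d,p):
    q=d["T"][:3,:3].T@(np.array(p)-d["T"][:3,3]); return d["fx"]*q[0]/-q[2]+d["cx"], -d["fy"]*q[1]/-q[2]+d["cy"]
E
python3 - <<'E'
from h import *
a=np.load("top0.npz"); b=np.load("scene0.npz")
A=cv2.resize(a["frame"][165:255,235:335],None,fx=6,fy=6,interpolation=cv2.INTER_CUBIC)
B=cv2.resize(b["frame"][180:280,230:330],None,fx=6,fy=6,interpolation=cv2.INTER_CUBIC)
cv2.imwrite("pics/za.png",A[:,:,::-1]);cv2.imwrite("pics/zb.png",B[:,:,::-1])
for n,d in(("top",a),("scene",b)):
    P=cloud(d); ok=d["depth"]>0
    m=ok&(P[...,2]>.195)&(P[...,2]<.24)&(np.hypot(P[...,0]-.42,P[...,1]+.05)<.18)
    vv,uu=np.nonzero(m);print(n,m.sum(),P[m].mean(0) if m.any() else 0, uu.mean(),vv.mean())
    m=ok&(P[...,2]>.222)&(P[...,2]<.24)&(np.hypot(P[...,0]-.42,P[...,1]+.05)<.18)
    print(P[m].mean(0),cv2.minAreaRect((P[m][:,:2]*1000).astype(np.float32)))
for u,v in((284,207),):print(ray(a,u,v,.23),ray(a,u,v,.03))
E
```

```text
top 107 [ 0.45929976 -0.05475281  0.2293591 ] 282.61682242990656 202.57009345794393
[ 0.46029807 -0.05475016  0.23040772] ((460.7445373535156, -54.493064880371094), (36.163578033447266, 35.402565002441406), 12.586071968078613)
scene 226 [ 0.44883974 -0.04776542  0.21714995] 279.65486725663715 198.07079646017698
[ 0.4515644  -0.05119013  0.22782081] ((454.14361572265625, -54.08405685424805), (35.85056686401367, 36.334449768066406), 15.861929893493652)
[ 0.44370086 -0.05996914  0.23      ] [ 0.4579357  -0.06142144  0.03      ]
```

View pics/za.png

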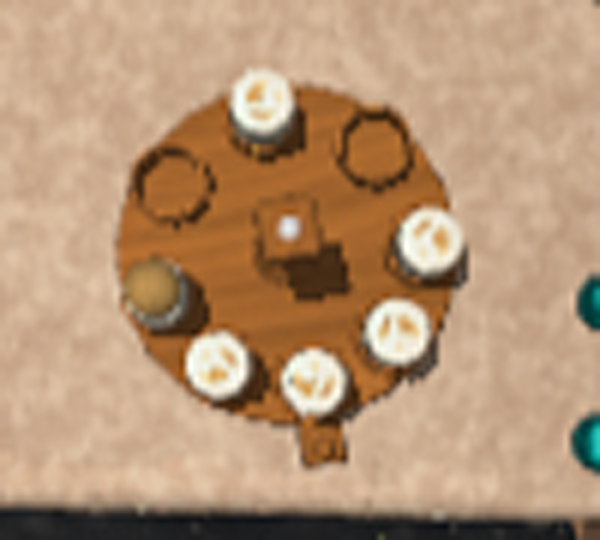

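View pics/zb.png

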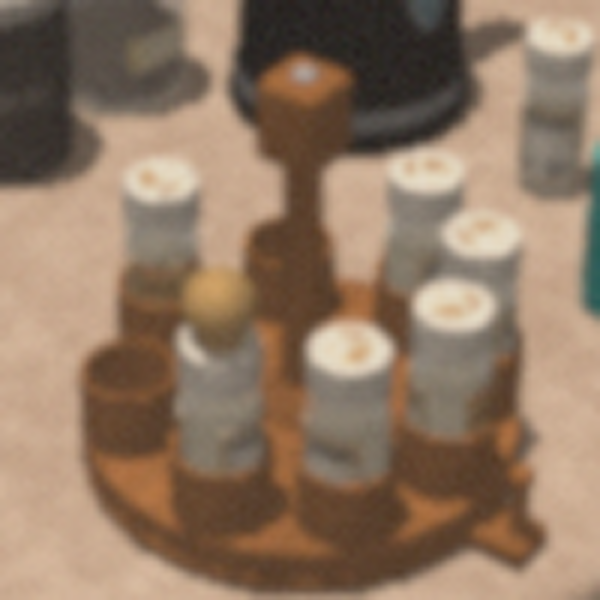

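Run:
```python
from h import *
a=np.load("top0.npz"); b=np.load("scene0.npz")
f=lambda u,v:((u+.5)/6+235-.5,(v+.5)/6+165-.5)
g=lambda u,v:((u+.5)/6+230-.5,(v+.5)/6+180-.5)
c=ray(a,*f(288,228),.231); print("knob top",c, "scene",ray(b,*g(305,73),.231))
disc=ray(a,*f(284,254),.03);print("disc",disc)
for n,uv,z in(("pointer",(323,447),.055),("j0",(314,380),.135),("jL",(217,365),.135),("mark",(154,287),.16),("jR",(397,330),.135),("jRR",(430,240),.135),("jback",(262,100),.135)):
    p=ray(a,*f(*uv),z); d=p-c; print(n,p.round(3),np.hypot(*d[:2]).round(3),np.degrees(np.arctan2(d[1],d[0])).round(1)%360)
```

```text
knob top [ 0.45912332 -0.05462824  0.231     ] scene [ 0.4562731  -0.05735788  0.231     ]
disc [ 0.45808459 -0.05301887  0.03      ]
pointer [ 0.33  -0.081  0.055] 0.132 191.7
j0 [ 0.372 -0.073  0.135] 0.089 192.1
jL [ 0.38  -0.012  0.135] 0.09 151.9
mark [0.427 0.027 0.16 ] 0.088 111.7
jR [ 0.404 -0.125  0.135] 0.089 232.0
jRR [ 0.461 -0.144  0.135] 0.09 271.5
jback [ 0.548 -0.037  0.135] 0.09 11.4
```

Run:
```python
from h import *
from scipy.spatial.transform import Rotation as R
from plant import readout
s=readout.get_state()
q=s["tool_rot"]; M=R.from_quat([q[1],q[2],q[3],q[0]]).as_matrix(); print(M.round(3), "jaw yaw",np.degrees(np.arctan2(M[1,2],M[0,2])))
a=np.load("top0.npz");P=cloud(a)
for v in range(0,160,12): print(v,[tuple(P[v,u].round(2)) for u in(200,280,350)])
```

```text
[[-0.001  0.958  0.288]
 [ 0.002  0.288 -0.958]
 [-1.    -0.    -0.002]] jaw yaw -73.28024997935192
0 [(np.float64(0.74), np.float64(0.09), np.float64(0.98)), (np.float64(0.74), np.float64(-0.04), np.float64(0.98)), (np.float64(0.74), np.float64(-0.16), np.float64(0.98))]
12 [(np.float64(0.72), np.float64(0.09), np.float64(0.98)), (np.float64(0.72), np.float64(-0.04), np.float64(0.98)), (np.float64(0.72), np.float64(-0.16), np.float64(0.98))]
24 [(np.float64(0.7), np.float64(0.09), np.float64(0.98)), (np.float64(0.7), np.float64(-0.04), np.float64(0.98)), (np.float64(0.7), np.float64(-0.16), np.float64(0.98))]
36 [(np.float64(0.68), np.float64(0.09), np.float64(0.98)), (np.float64(0.68), np.float64(-0.04), np.float64(0.98)), (np.float64(0.68), np.float64(-0.16), np.float64(0.98))]
48 [(np.float64(0.65), np.float64(0.09), np.float64(0.98)), (np.float64(0.66), np.float64(-0.04), np.float64(0.98)), (np.float64(0.66), np.float64(-0.16), np.float64(0.98))]
60 [(np.float64(0.63), np.float64(0.09), np.float64(0.98)), (np.float64(0.64), np.float64(-0.04), np.float64(0.98)), (np.float64(0.64)
[... 733 characters left out ...]
]
120 [(np.float64(0.59), np.float64(0.13), np.float64(0.78)), (np.float64(0.59), np.float64(-0.04), np.float64(0.79)), (np.float64(0.59), np.float64(-0.19), np.float64(0.79))]
132 [(np.float64(0.62), np.float64(0.18), np.float64(0.56)), (np.float64(0.62), np.float64(-0.04), np.float64(0.56)), (np.float64(0.61), np.float64(-0.22), np.float64(0.65))]
144 [(np.float64(0.59), np.float64(0.17), np.float64(0.56)), (np.float64(0.59), np.float64(-0.04), np.float64(0.56)), (np.float64(0.58), np.float64(-0.22), np.float64(0.61))]
156 [(np.float64(0.64), np.float64(0.27), np.float64(0.11)), (np.float64(0.67), np.float64(-0.04), np.float64(0.01)), (np.float64(0.64), np.float64(-0.3), np.float64(0.19))]
```

>>> servo_tool(targets=[{"xyz": [0, 0, 20], "turn": [0, 0, 0], "jaw": 0}, {"xyz": [0, 0, 25], "turn": [0, 0, 0], "jaw": 0}, {"xyz": [0, 0, 25], "turn": [0, 0, 0], "jaw": 0}, {"xyz": [10, 15, 0], "turn": [0, 0, 0], "jaw": 0}, {"xyz": [20, 30, 0], "turn": [0, 0, 0], "jaw": 0}, {"xyz": [20, 30, 0], "turn": [0, 0, 0], "jaw": 0}, {"xyz": [20, 30, 0], "turn": [0, 0, 0], "jaw": 0}, {"xyz": [20, 30, 0], "turn": [0, 0, 0], "jaw": 0}, {"xyz": [20, 30, 0], "turn": [0, 0, 0], "jaw": 0}, {"xyz": [20, 30, 0], "turn": [0, 0, 0], "jaw": 0}, {"xyz": [20, 30, 0], "turn": [0, 0, 0], "jaw": 0}, {"xyz": [20, 30, 0], "turn": [0, 0, 0], "jaw": 0}, {"xyz": [20, 30, 0], "turn": [0, 0, 0], "jaw": 0}, {"xyz": [20, 30, 0], "turn": [0, 0, 0], "jaw": 0}, {"xyz": [20, 30, 0], "turn": [0, 0, -2], "jaw": 0}, {"xyz": [10, 20, 0], "turn": [0, 0, -3], "jaw": 0}, {"xyz": [0, 0, 0], "turn": [0, 0, 0], "jaw": 0}], grip_force=20)

```text
t: 1.8
position: [0.4357, -0.2767, 0.3087]
tool_rot: [0.549, 0.445, 0.551, -0.444]
contact_force: [0.2, -0.2, 0.1]
width: 0.0872
```

>>> servo_tool(targets=[{"xyz": [2, 22, 0], "turn": [0, 0, 0], "jaw": 0}, {"xyz": [3, 30, 0], "turn": [0, 0, 0], "jaw": 0}, {"xyz": [3, 30, 0], "turn": [0, 0, 0], "jaw": 0}, {"xyz": [3, 30, 0], "turn": [0, 0, 0], "jaw": 0}, {"xyz": [3, 30, 0], "turn": [0, 0, 0], "jaw": 0}, {"xyz": [3, 30, 0], "turn": [0, 0, 0], "jaw": 0}, {"xyz": [3, 30, 0], "turn": [0, 0, 0], "jaw": 0}, {"xyz": [3, 20, 0], "turn": [0, 0, 0], "jaw": 0}, {"xyz": [0, 0, 0], "turn": [0, 0, 0], "jaw": 0}, {"xyz": [0, 0, 0], "turn": [0, 0, 0], "jaw": 0}])

```text
t: 2.8
position: [0.4567, -0.0606, 0.309]
tool_rot: [0.548, 0.446, 0.548, -0.447]
contact_force: [-0.2, -0.8, -1.0]
width: 0.0874
```

```bash
cat > look.py <<'E'
from plant import readout, eyes
from h import *
from scipy.spatial.transform import Rotation as R
import sys
s=readout.get_state(); q=s["tool_rot"]; M=R.from_quat([q[1],q[2],q[3],q[0]]).as_matrix()
print(s["t"],np.round(s["position"],4),"joints",np.round(s["joint_pos"],2),"jaw yaw",np.degrees(np.arctan2(M[1,2],M[0,2])).round(2),"down",M[:,0].round(3),"F",np.round(s["contact_force"],1),"w",s["width"])
for n in sys.argv[2:]:
    d=eyes.get_image(n); np.savez(f"{n}{sys.argv[1]}.npz",**d); cv2.imwrite(f"pics/{n}{sys.argv[1]}.png",d["frame"][:,:,::-1])
E
python3 look.py 1 wrist top
```

```text
2.8 [ 0.4567 -0.0606  0.309 ] joints [ 0.48  0.08 -0.46  1.9   0.04  1.17 -1.37] jaw yaw -78.3 down [-0.001 -0.001 -1.   ] F [-0.2 -0.8 -1. ] w 0.08736743114233408
```

View pics/wrist1.png

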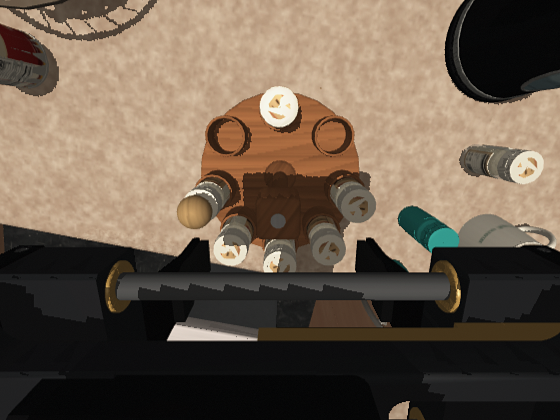

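The wrist view shows the dark knob under the jaws (grey dot near (278,221)), the marked jar's ball at (195,212) and the caps in front of it. I'll measure the knob from this view.

Run:
```python
from h import *
d=np.load("wrist1.npz");P=cloud(d);m=(d["depth"]>0)&(P[...,2]>.226)&(P[...,2]<.235)&(np.hypot(P[...,0]-.46,P[...,1]+.055)<.05)
v,u=np.nonzero(m);print(m.sum(),u.min(),u.max(),v.min(),v.max(),P[m].mean(0),cv2.minAreaRect((P[m][:,:2]*1000).astype(np.float32)))
print(ray(d,278,221,.231))
```

```text
1808 256 300 197 238 [ 0.46078656 -0.0561825   0.2303428 ] ((459.78546142578125, -56.33362579345703), (34.21047592163086, 35.81378936767578), 11.952094078063965)
[ 0.45833502 -0.0568278   0.231     ]
```

>>> servo_tool(targets=[{"xyz": [2, 5, -10], "turn": [0, 0, 0], "jaw": 0}, {"xyz": [0, 0, -20], "turn": [0, 0, 0], "jaw": 0}, {"xyz": [0, 0, -20], "turn": [0, 0, 0], "jaw": 0}, {"xyz": [0, 0, -20], "turn": [0, 0, 0], "jaw": 0}, {"xyz": [0, 0, -20], "turn": [0, 0, 0], "jaw": 0}, {"xyz": [0, 0, -10], "turn": [0, 0, 0], "jaw": 0}, {"xyz": [0, 0, 0], "turn": [0, 0, 0], "jaw": 0}, {"xyz": [0, 0, 0], "turn": [0, 0, 0], "jaw": 0}])

```text
t: 3.7
position: [0.4596, -0.0546, 0.2099]
tool_rot: [0.549, 0.447, 0.548, -0.446]
contact_force: [0.4, 0.4, 1.2]
width: 0.0869
```

>>> servo_tool(targets=[{"xyz": [0, 0, 0], "turn": [0, 0, 0], "jaw": 80}, {"xyz": [0, 0, 0], "turn": [0, 0, 0], "jaw": 110}, {"xyz": [0, 0, 0], "turn": [0, 0, 0], "jaw": 130}, {"xyz": [0, 0, 0], "turn": [0, 0, 0], "jaw": 150}, {"xyz": [0, 0, 0], "turn": [0, 0, 0], "jaw": 200}, {"xyz": [0, 0, 0], "turn": [0, 0, 0], "jaw": 255}, {"xyz": [0, 0, 0], "turn": [0, 0, 0], "jaw": 255}, {"xyz": [0, 0, 0], "turn": [0, 0, 0], "jaw": 255}], grip_force=20)

```text
t: 4.5
position: [0.4596, -0.0561, 0.2096]
tool_rot: [0.549, 0.446, 0.547, -0.447]
contact_force: [1.8, -4.8, -2.2]
width: 0.0357
```

```bash
python3 look.py 2 scene
```

```text
4.5 [ 0.4596 -0.0561  0.2096] joints [ 0.45  0.19 -0.47  2.03  0.11  0.94 -1.44] jaw yaw -78.33 down [ 0.001 -0.002 -1.   ] F [ 1.8 -4.8 -2.2] w 0.03571849872962182
```

View pics/scene2.png

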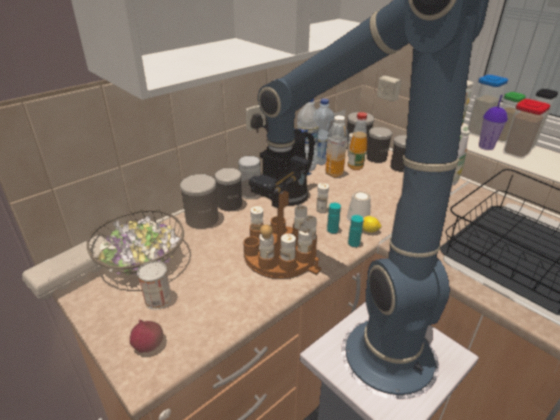

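Grasp is on (opening 35.7 mm, knob 36 mm). Turning +80° anticlockwise, first half.

>>> servo_tool(targets=[{"xyz": [0, -1, 0], "turn": [0, 0, 1], "jaw": 255}, {"xyz": [0, 0, 0], "turn": [0, 0, 2], "jaw": 255}, {"xyz": [0, 0, 0], "turn": [0, 0, 3], "jaw": 255}, {"xyz": [0, 0, 0], "turn": [0, 0, 3], "jaw": 255}, {"xyz": [0, 0, 0], "turn": [0, 0, 3], "jaw": 255}, {"xyz": [0, 0, 0], "turn": [0, 0, 3], "jaw": 255}, {"xyz": [0, 0, 0], "turn": [0, 0, 3], "jaw": 255}, {"xyz": [0, 0, 0], "turn": [0, 0, 3], "jaw": 255}, {"xyz": [0, 0, 0], "turn": [0, 0, 3], "jaw": 255}, {"xyz": [0, 0, 0], "turn": [0, 0, 3], "jaw": 255}, {"xyz": [0, 0, 0], "turn": [0, 0, 3], "jaw": 255}, {"xyz": [0, 0, 0], "turn": [0, 0, 3], "jaw": 255}, {"xyz": [0, 0, 0], "turn": [0, 0, 3], "jaw": 255}, {"xyz": [0, 0, 0], "turn": [0, 0, 2], "jaw": 255}, {"xyz": [0, 0, 0], "turn": [0, 0, 1], "jaw": 255}, {"xyz": [0, 0, 0], "turn": [0, 0, 0], "jaw": 255}])

```text
t: 6.15
position: [0.4587, -0.0547, 0.2095]
tool_rot: [0.666, 0.238, 0.666, -0.237]
contact_force: [-2.4, 1.6, 1.9]
width: 0.0361
```

```bash
python3 look.py 3 scene
```

```text
6.15 [ 0.4587 -0.0547  0.2095] joints [ 0.53  0.2  -0.56  2.03  0.13  0.95 -0.79] jaw yaw -39.24 down [-0.001  0.001 -1.   ] F [-2.4  1.6  1.9] w 0.03609208446401267
```

>>> servo_tool(targets=[{"xyz": [0, 0, 0], "turn": [0, 0, 1], "jaw": 255}, {"xyz": [0, 0, 0], "turn": [0, 0, 2], "jaw": 255}, {"xyz": [0, 0, 0], "turn": [0, 0, 3], "jaw": 255}, {"xyz": [0, 0, 0], "turn": [0, 0, 3], "jaw": 255}, {"xyz": [0, 0, 0], "turn": [0, 0, 3], "jaw": 255}, {"xyz": [0, 0, 0], "turn": [0, 0, 3], "jaw": 255}, {"xyz": [0, 0, 0], "turn": [0, 0, 3], "jaw": 255}, {"xyz": [0, 0, 0], "turn": [0, 0, 3], "jaw": 255}, {"xyz": [0, 0, 0], "turn": [0, 0, 3], "jaw": 255}, {"xyz": [0, 0, 0], "turn": [0, 0, 3], "jaw": 255}, {"xyz": [0, 0, 0], "turn": [0, 0, 3], "jaw": 255}, {"xyz": [0, 0, 0], "turn": [0, 0, 3], "jaw": 255}, {"xyz": [0, 0, 0], "turn": [0, 0, 3], "jaw": 255}, {"xyz": [0, 0, 0], "turn": [0, 0, 3], "jaw": 255}, {"xyz": [0, 0, 0], "turn": [0, 0, 2], "jaw": 255}, {"xyz": [0, 0, 0], "turn": [0, 0, 0], "jaw": 255}, {"xyz": [0, 0, 0], "turn": [0, 0, 0], "jaw": 255}])

```text
t: 7.9
position: [0.457, -0.0541, 0.2094]
tool_rot: [0.705, -0.01, 0.709, 0.011]
contact_force: [-9.2, 2.9, 6.3]
width: 0.0357
```

```bash
python3 look.py 4 scene top
python3 - <<'E'
from h import *
b=np.load("scene4.npz");a=np.load("top4.npz")
B=cv2.resize(b["frame"][180:280,230:330],None,fx=5,fy=5,interpolation=cv2.INTER_CUBIC)
A=cv2.resize(a["frame"][165:255,235:335],None,fx=5,fy=5,interpolation=cv2.INTER_CUBIC)
cv2.imwrite("pics/zb4.png",B[:,:,::-1]);cv2.imwrite("pics/za4.png",A[:,:,::-1])
E
```

```text
7.9 [ 0.457  -0.0541  0.2094] joints [ 0.62  0.21 -0.67  2.02  0.16  0.96 -0.1 ] jaw yaw 1.75 down [-0.005  0.002 -1.   ] F [-9.2  2.9  6.3] w 0.03567927716292467
```

View pics/zb4.png

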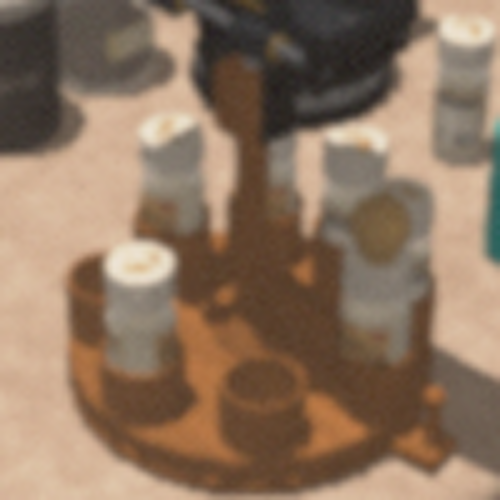

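View pics/za4.png

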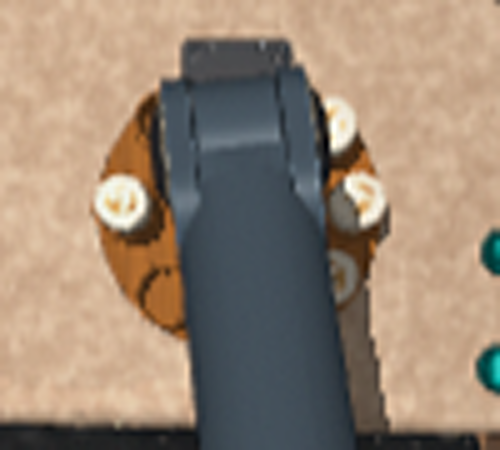

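Run:
```python
from h import *
b=np.load("scene4.npz")
f=lambda u,v,k:((u+.5)/k+230-.5,(v+.5)/k+180-.5)
c=ray(b,*f(305,73,6),.231)[:2]
for n,uv,k,z in(("ball0",(220,308),6,.156),("ball4",(380,227),5,.156),("ptr4",(436,396),5,.052),("cap j0 before",(457,305),6,.135)):
    p=ray(b,*f(*uv,k),z)[:2];
    for cc in(c,np.array([.4572,-.056])):
        d=p-cc;print(n,p.round(4),np.hypot(*d).round(4),np.degrees(np.arctan2(d[1],d[0])).round(1)%360)
# ball by depth + colour residual: sphere fit
P=cloud(b)
for nm in("scene0","scene4"):
    d=np.load(nm+".npz");P=cloud(d)
    m=(d["depth"]>0)&(P[...,2]>.148)&(P[...,2]<.18)&(np.hypot(P[...,0]-.457,P[...,1]+.056)<.112)&(np.hypot(P[...,0]-.457,P[...,1]+.056)>.06)
    X=P[m]; A=np.c_[2*X,np.ones(len(X))]; s=np.linalg.lstsq(A,(X**2).sum(1),rcond=None)[0]
    g=s[:3]-[.457,-.056,0]; print(nm,len(X),X.mean(0).round(4),s[:3].round(4),"R",np.sqrt(s[3]+s[:3]@s[:3]).round(4),np.hypot(*g[:2]).round(4),np.degrees(np.arctan2(g[1],g[0]))%360)
    v,u=np.nonzero(m);print(u.mean(),v.mean())
```

```text
ball0 [0.4184 0.0302] 0.0954 113.4
ball0 [0.4184 0.0302] 0.0945 114.3
ball4 [ 0.3647 -0.0719] 0.0927 189.0
ball4 [ 0.3647 -0.0719] 0.0938 189.7
ptr4 [ 0.3213 -0.0812] 0.1371 190.0
ptr4 [ 0.3213 -0.0812] 0.1382 190.5
cap j0 before [ 0.3654 -0.0744] 0.0925 190.6
cap j0 before [ 0.3654 -0.0744] 0.0936 191.4
scene0 118 [0.4159 0.0341 0.1621] [0.421  0.0299 0.1563] R 0.0158 0.0931 112.7074640076249
265.7457627118644 230.14406779661016
scene4 115 [ 0.3619 -0.0672  0.162 ] [ 0.3666 -0.0724  0.1553] R 0.0163 0.0919 190.2929963494709
305.24347826086955 224.38260869565218
```

The scene view shows the ball (zoomed at (380,227)) in line with the pointer (436,396): bearings about 190.3° and 190–191.5°. I'll ease the sideways push, add 1° and let it settle.

>>> servo_tool(targets=[{"xyz": [-1, 0, 0], "turn": [0, 0, 0.5], "jaw": 255}, {"xyz": [-1, 0, 0], "turn": [0, 0, 0.5], "jaw": 255}, {"xyz": [0, 0, 0], "turn": [0, 0, 0], "jaw": 255}, {"xyz": [0, 0, 0], "turn": [0, 0, 0], "jaw": 255}, {"xyz": [0, 0, 0], "turn": [0, 0, 0], "jaw": 255}, {"xyz": [0, 0, 0], "turn": [0, 0, 0], "jaw": 255}, {"xyz": [0, 0, 0], "turn": [0, 0, 0], "jaw": 255}, {"xyz": [0, 0, 0], "turn": [0, 0, 0], "jaw": 255}, {"xyz": [0, 0, 0], "turn": [0, 0, 0], "jaw": 255}, {"xyz": [0, 0, 0], "turn": [0, 0, 0], "jaw": 255}])

```text
t: 9.0
position: [0.4569, -0.0541, 0.2094]
tool_rot: [0.706, -0.016, 0.707, 0.018]
contact_force: [-1.5, 5.8, 0.1]
width: 0.0361
```

```bash
python3 look.py 5 scene
python3 - <<'E'
from h import *
for nm in("scene0","scene4","scene5"):
    d=np.load(nm+".npz");P=cloud(d)
    m=(d["depth"]>0)&(P[...,2]>.148)&(P[...,2]<.18)&(np.hypot(P[...,0]-.457,P[...,1]+.056)<.112)&(np.hypot(P[...,0]-.457,P[...,1]+.056)>.06)
    X=P[m]; A=np.c_[2*X,np.ones(len(X))]; s=np.linalg.lstsq(A,(X**2).sum(1),rcond=None)[0]
    g=s[:3]-[.457,-.056,0]; print(nm,s[:3].round(4),np.degrees(np.arctan2(g[1],g[0]))%360)
B=cv2.resize(d["frame"][180:280,230:330],None,fx=5,fy=5,interpolation=cv2.INTER_CUBIC)
cv2.imwrite("pics/zb5.png",B[:,:,::-1])
E
```

```text
9.0 [ 0.4569 -0.0541  0.2094] joints [ 0.63  0.21 -0.68  2.03  0.16  0.95 -0.08] jaw yaw 2.76 down [-0.001  0.002 -1.   ] F [-1.5  5.8  0.1] w 0.03607514520796037
scene0 [0.421  0.0299 0.1563] 112.7074640076249
scene4 [ 0.3666 -0.0724  0.1553] 190.2929963494709
scene5 [ 0.367  -0.0737  0.1554] 191.14862279142804
```

View pics/zb5.png

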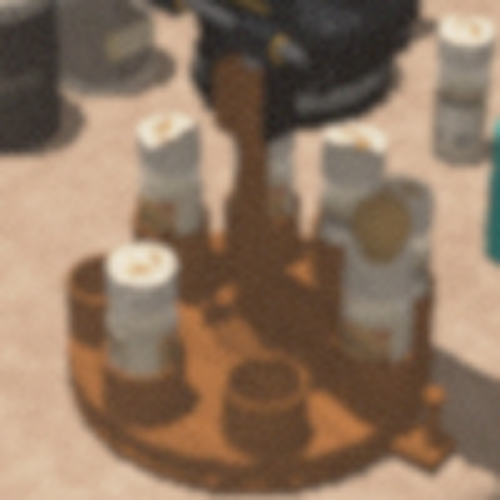

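The marked jar (ball at zoomed (383,228)) is behind the pointer (436,396), the jars in view are upright, and the knob is gripped with the turntable steady. Handing in.

```bash
python3 -c "
from plant import env
print(env.sign_off())"
```

```text
the job is handed in; nothing more can be done
None
```

I gripped the square knob from above with the jaws on its flats, at 20 N. I then turned the carousel about 81° anticlockwise at 0.5 rad/s or less and handed in at about 9 s, still gripping the knob.

**Position:** the ball of the marked jar came out at a bearing of 191.1° about the axis. The pointer measured 190.0° to 191.7°, depending on the camera, so the jar should be within about 2 mm of the line; 12 mm is allowed.

**Grip:** the jaws read 36.1 mm on the 36 mm knob. The sideways force on the tool was about 6 N. During the turn it reached 9 N, which I eased by shifting the tool 2 mm.

**Jars:** the ones visible in the last scene picture stood upright in their pockets. The picture hides one or two of them partly. I saw no sign of contact with them or with the things beside the carousel.

**Disagreement:** the scene and top cameras differed by about 3 mm on the knob's position. That is small against the 12 mm allowed.

**Not checked:** I did not measure the turntable's speed directly. The tool had held one pose for about 0.8 s before the last look.

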